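# Slide the plug carrier into its locating notches and swing the keeper over it

### The job

Without gripping or lifting anything, push the plug carrier plate along the rails of the soldering jig with a fingertip until it drops into its locating notches and sits flush with the side guides. Then push the keeper arm round with a fingertip until it lies fully across the seated plate. Leave the other things on the bench where they are.

Things in the scene. Friction and masses are not known exactly. Their poses are not given: they have to be found in the camera images.
- jig: Fixed soldering jig: aluminium base 200 x 300 x 8 mm (x, y, z), origin under its centre on the table, z up. Four steel rails along y, tops 20 mm above the table, between two grey side guides (inner faces at x = +-58.5 mm, 8 mm thick, tops 32 mm above the table). +y end open; a 28 mm high stop bar closes the -y end at y = -143 mm. The carrier is pushed towards jig -y.
- seat (a point): Where the carrier's origin lies when located: jig x = 0, y = -55 mm, 14 mm above the table. The four rail notches there are 6 mm deep with upright walls and 2.5 mm play fore and aft; all four feet drop in together, and no notch catches the carrier earlier. It starts 50 to 110 mm from here on the +y side.
- guide_top (a point): Middle of the top of the far (+x) side guide beside the seat, 32 mm above the table. The plate stands 6 mm above it on the rails and is flush with it when dropped.
- carrier: Loose dark steel plate 114 x 120 x 10 mm (x, y, z) on four 8 mm feet, 0.4 to 0.75 kg with them, two plugs fixed on top (x = 5 to 53 mm, up to 23 mm above the plate). Origin: plan centre, underside of the feet; axes as the jig's (1.5 mm play a side). Origin 20 mm above the table on the rails, 14 mm in the notches. Slides with 2 to 7 N; in the notches it stops hard, felt clearly at 15 N.
- carrier_push (a point): Middle of the carrier's trailing edge (its +y side), half-way up the 10 mm plate edge: 60 mm from the plate's centre, 33 mm above the table on the rails, 27 mm when seated. Push here towards jig -y. The space behind it is free down to the rail tops, 20 mm above the table.
- keeper (a joint): Angle of the keeper arm, rad. 0: open, pointing to jig -y outside the near guide; grows counter-clockwise seen from above; 1.571 (end stop): closed, pointing to jig +x across the plate. Starts at 0 to 0.2, stays where left, turns with about 1 N at its pin. Arm 12 mm wide, 34 to 41 mm above the table; a plate that has not dropped blocks it.
- keeper_pivot (a point): The keeper's upright hinge axis, fixed on the jig at jig x = -85, y = -30 mm, 34 mm above the table.
- keeper_pin (a point): Middle of the upright black pin (12 mm diameter, from 41 to 68 mm above the table) at the free end of the keeper arm, 65 mm from the hinge axis. Push it sideways.
- solder_reel: Bystander: solder reel with blue flanges standing upright, 54 mm diameter, 42 mm high. Origin: centre of its underside.
- screw_jar: Bystander: screw-top pot with a blue lid, 52 mm diameter, 58 mm high. Origin: centre of its underside.
- side_cutters: Bystander: side cutters with red handles lying flat, 148 x 47 x 12 mm. Origin: centre of the underside.

How it is judged:
On the way, in this order (a step that is already met when the one before it is completed fails the run):
1. the carrier has dropped into its notches while the keeper is still open (z of carrier in the frame of jig below 0.0165 m and y of carrier in the frame of jig between -0.06 and -0.05 m and value of joint keeper below 0.8 rad), for 0.2 s.
2. the keeper lies across the carrier (value of joint keeper above 1.35 rad), for 0.2 s.
At the end, for the whole second after the job is handed in: The carrier rests level (within 0.03 rad) in the notches: origin 11.5 to 16.5 mm above the jig's underside and within 5 mm of its place along the rails; the keeper is at 1.35 rad or more; all at rest (z of carrier in the frame of jig between 0.0115 and 0.0165 m and y of carrier in the frame of jig between -0.06 and -0.05 m and angle between carrier's own z axis and vertical below 0.03 rad and linear speed of carrier below 0.01 m/s and value of joint keeper above 1.35 rad); the robot touches nothing.
It fails at once if the carrier is lifted off the rails (z of carrier in the frame of jig above 0.032 m).
It fails at once if the carrier is tipped (angle between carrier's own z axis and vertical above 0.25 rad).
It fails at once if the solder reel is moved (distance of solder_reel from where it was at the start of the episode above 0.02 m).
It fails at once if the screw pot is moved (distance of screw_jar from where it was at the start of the episode above 0.02 m).
It fails at once if the side cutters are moved (distance of side_cutters from where it was at the start of the episode above 0.02 m).
It also fails if it takes over 56 s, if anything falls off the work surface, if the arm or the gripper's body presses on something with over 40 N, if the wrist force passes 120 N, or if a joint passes its speed limit or range.

### The arm

A 6-joint arm with a two-finger parallel gripper is mounted at the origin on a cart in front of the work surface, level with it; the furniture and walls round the work are solid. World frame = base frame: x ahead of the robot, y to its left, z up, the work surface at z = 0. Lengths are in m, angles in rad, forces in N, time in s.
With the tool pointing down it reaches from about 0.25 to 0.775 m from the base axis. Payload 4 kg.
Tool frame: the origin (TCP) lies at the centre of the arm's flange, where the gripper is bolted on; the fingertips stand 199 mm ahead of it and the grasp point (between the pads) lies 180 mm ahead of it (robot.tcp_to_tips is the distance from the TCP to the fingertips, in m); z points along the fingers, y is the line along which they close (so a half turn about z gives the same grasp; the last joint's range is limited). The gripper opens to 94 mm and grips with 3 to 60 N. Pads are 16 mm wide; open, the fingers measure 119 mm over their backs; the gripper's body (75 mm by 177 mm) begins 78 mm behind the grasp point.
Start: joints at [-1.359, 0.087, 1.371, -0, 1.684, -0.103], TCP at [0.17, -0.523, 0.405] pointing down, gripper open.
Joint ranges: [-3.1, 3.1], [-0.76, 2.03], [0.27, 2.55], [-1.08, 4.22], [0.17, 2.65], [-2.57, 2.57]. Speed limits (rad/s): [2.79, 2.79, 3.14, 3.14, 3.14, 3.14].

### API

Orientations are given as [roll, pitch, yaw] about the fixed x, y, z axes, in that order (R = Rz(yaw) Ry(pitch) Rx(roll)).
In Python, from bench import telemetry, snapshot, ticket, robot gives the robot as it stands.
- The arm moves only by the tool apply_moves, never from a script. Its argument "moves" is a list that holds one entry, the list of rows, each a list of 5 numbers: the shift along the tool's x, y, z in units of 50 mm (1.0 is 50 mm), then the turn about the tool's z in units of 10 degrees (1.0 is 10 degrees), then the closure, from 0 (fully open) to 1 (shut). A call has 1 to 10 rows; each row is the pose to reach, as a shift and turn from the pose commanded when the call began, along the tool's axes at that moment; what a row does not reach only later rows make up. A row lasts 1/8 s, in which the tool goes at most 62.5 mm and 10.7 degrees, less where a joint would pass 70% of its speed; a pose out of reach is approached as far as the arm can. A call with a gripper value outside its range is refused whole. The fingers move at their own pace and stop on an object; the grip force is fixed at half the most. Time passes only in rows, so rows that repeat a pose let the fingers close. It gives the time, the measured TCP pose, the force, the opening and the grip force at its end, in the units of the state.
- telemetry.get_obs(): the state, without advancing time (a new reading comes with each control period).
- snapshot(name): name is "scene" or "top" or "wrist"; returns a dict with "image" (400x640x3 uint8, red, green, blue), "fovy" (degrees; the focal length in pixels is half the picture's height over the tangent of half this angle, whatever the lens; pixels are square), "cx", "cy" (the principal point, pixels), "D" ([k1, k2, p1, p2, k3] as OpenCV has them; the pictures are not rectified), "R" (3x3) and "t" (3): a world point X has camera coordinates R X + t. Camera axes: x right, y down, z forward; pixel columns grow to the right and rows downward; lengths in m; the calibration is good to about 2 mm. A picture is of the moment at which its call begins. There is no depth.
- ticket.close_job(): hands the job in; it is judged then, once.
The state is a dict: "time": time; "joint_positions": joint angles; "qvel": joint speeds; "joint_torque": joint torques, N m; "tool_pos": TCP position; "ee_rot": TCP orientation; "wrist_force": force on the tool from outside, world axes, zero at the start; "wrist_torque": the same for the moment, N m; "width": finger opening in m; "finger_force": force on a finger pad.
Only numpy, scipy, OpenCV 4.12 (cv2) and the standard library are available. Lean on these libraries where they do the work, as an engineer would, in place of code of your own. Each camera call takes 0.05 s, during which the arm holds its last target. There are 200 camera calls.

## Working session

There is one attempt and no reset: what is moved stays moved. The work goes in short steps, Python scripts to look and compute and a tool call to move; the robot and the scene stay as the last step left them, time stands still between calls to the robot, and variables do not carry over. Pictures are saved under pics/ and viewed, at most 10 in all, crops included, and the job is handed in when it is done.

Besides the shell and the picture viewer there is one more tool, called after "Request:" as name(argument=value, ...) on one line, values as JSON. apply_moves: Moves the arm, as the interface text tells. Its arguments: {"type":"object","properties":{"moves":{"type":"array","items":{"type":"array","items":{"type":"array","items":{"type":"number"}}}}},"required":["moves"]}

```bash
mkdir -p pics; python3 - <<'E'
from bench import telemetry, snapshot, robot
import cv2,numpy as np
np.set_printoptions(precision=4,suppress=True)
for n in ["scene","top"]:
    s=snapshot(n); cv2.imwrite(f"pics/{n}0.png",s["image"][:,:,::-1])
    print(n,s["fovy"],s["cx"],s["cy"],s["D"],s["R"],s["t"],-np.array(s["R"]).T@s["t"])
o=telemetry.get_obs();print(o)
E
```

```text
scene 45.87687214352566 322.2877927392571 198.08276187572258 [-0.1407  0.      0.      0.      0.    ] [[-0.7158 -0.6983 -0.0002]
 [-0.3982  0.4083 -0.8214]
 [ 0.5737 -0.5879 -0.5703]] [0.4289 0.2453 1.2657] [-0.3214  0.9434  0.9234]
top 42.03778246599516 321.9832842958173 196.86969653058674 [-0.0243  0.      0.      0.      0.    ] [[-0.0105 -0.9999 -0.0003]
 [-0.9862  0.0104 -0.1651]
 [ 0.1651 -0.0015 -0.9863]] [0.0599 0.5602 1.3286] [0.3337 0.056  1.4029]
{'time': 0.1, 'joint_positions': array([-1.3591,  0.0879,  1.3721,  0.    ,  1.6836, -0.1031]), 'qvel': array([ 0.0006, -0.0005, -0.0022,  0.0011,  0.0002,  0.0008]), 'joint_torque': array([  0.0026, -34.1254, -30.3301,   0.0721,   0.0305,  -0.0001]), 'tool_pos': array([ 0.1703, -0.5229,  0.4036]), 'ee_rot': array([-3.1396, -0.0002,  0.3148]), 'wrist_force': array([0.373 , 0.4985, 0.2216]), 'wrist_torque': array([ 0.0257,  0.0015, -0.0027]), 'finger_force': 0.0, 'width': 0.09400353199511512}
```

View pics/top0.png

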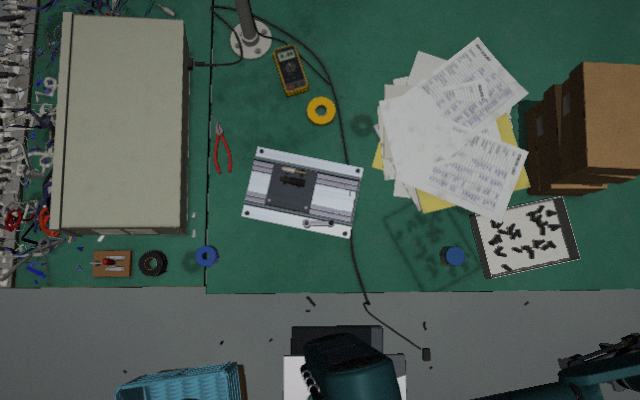

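View pics/scene0.png

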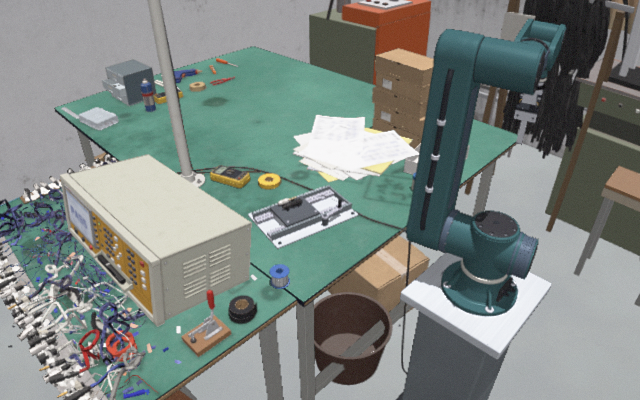

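The top view shows the jig with base corners near (260,147), (364,167), (349,238) and (241,220). The carrier is at about (291,185) and the keeper pin near (333,222). The reel is at (205,256), the pot at (452,256) and the cutters at (222,150). Next I'll enlarge this for accurate pixel positions.

```bash
python3 - <<'E'
import cv2
i=cv2.imread("pics/top0.png")[135:250,230:375]
cv2.imwrite("pics/crop.png",cv2.resize(i,None,fx=5,fy=5,interpolation=cv2.INTER_CUBIC))
E
cat > h.py <<'E'
import cv2,numpy as np
np.set_printoptions(precision=4,suppress=True)
def K(s):
    f=200/np.tan(np.radians(s["fovy"]/2)); return np.array([[f,0,s["cx"]],[0,f,s["cy"]],[0,0,1.]])
def px2w(s,uv,z):
    R,t=np.array(s["R"]),np.array(s["t"])
    p=cv2.undistortPoints(np.array(uv,float).reshape(-1,1,2),K(s),np.array(s["D"],float))[:,0]
    d=np.c_[p,np.ones(len(p))]@R; c=-R.T@t
    return c+d*((np.asarray(z)-c[2])/d[:,2])[:,None]
def w2px(s,X):
    R,t=np.array(s["R"]),np.array(s["t"])
    return cv2.projectPoints(np.array(X,float).reshape(-1,1,3),cv2.Rodrigues(R)[0],t,K(s),np.array(s["D"],float))[0][:,0]
E
```

```text
(no output)
```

View pics/crop.png

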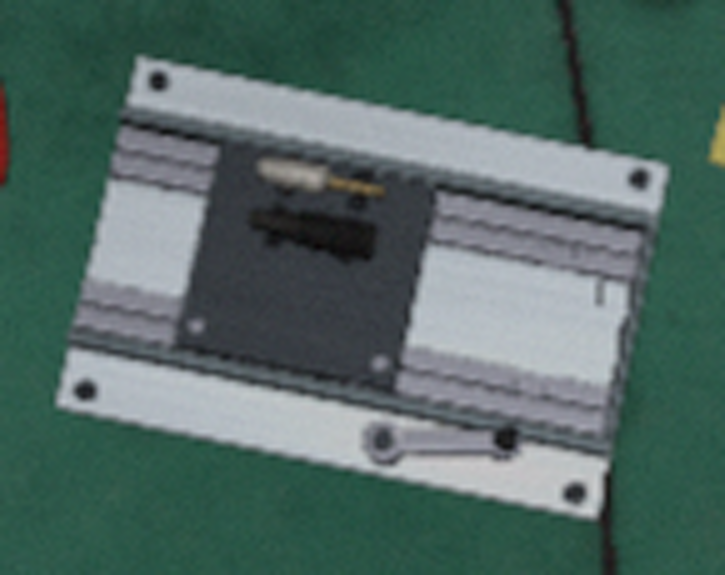

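The crop shows base corners (137,57), (667,163), (601,519), (57,406). The plate's trailing edge runs (221,143) to (177,345) and its leading edge (435,188) to (396,392). The pivot is at (383,441) and the pin top at (506,438).

```bash
cat >> h.py <<'E'
def jigfit(W):
    J=np.array([[.1,.15],[.1,-.15],[-.1,-.15],[-.1,.15]])
    Wc=W[:,:2]-W[:,:2].mean(0); Jc=J-J.mean(0)
    th=np.arctan2((Jc[:,0]*Wc[:,1]-Jc[:,1]*Wc[:,0]).sum(),(Jc*Wc).sum())
    R=np.array([[np.cos(th),-np.sin(th)],[np.sin(th),np.cos(th)]])
    return W[:,:2].mean(0),R,th,Wc-Jc@R.T
E
python3 - <<'E'
from h import *; from bench import snapshot,robot
s=snapshot("top")
c=lambda a:(np.array(a)+.5)/5-.5+np.array([230,135])
W=px2w(s,c([(137,57),(667,163),(601,519),(57,406)]),.008)
t,R,th,e=jigfit(W);print(t,th,"res",e)
T=lambda uv,z:(px2w(s,c(uv),z)[:,:2]-t)@R
print("plate",T([(221,143),(177,345),(435,188),(396,392)],.038))
print("pivot",T([(383,441)],.041),"pin",T([(506,438)],.068))
j=lambda x,y:t+R@[x,y]
for n,p in dict(seat=(0,-.055),push=(0,.065),pivot=(-.085,-.03),pin=(-.085,-.095),pinclosed=(-.02,-.03)).items(): print(n,j(*p))
print("reel,pot,cut",px2w(s,[(205,255),(453,256),(222,150)],[.04,.058,.01]))
print([a for a in dir(robot) if a[0]!='_'])
E
```

```text
[0.5829 0.1066] -0.21185354333415163 res [[-0.0005 -0.0002]
 [-0.0005  0.0016]
 [-0.     -0.0005]
 [ 0.001  -0.0009]]
plate [[ 0.0549  0.0895]
 [-0.0571  0.0888]
 [ 0.0537 -0.0283]
 [-0.0585 -0.0303]]
pivot [[-0.0857 -0.029 ]] pin [[-0.0744 -0.0923]]
seat [0.5713 0.0528]
push [0.5966 0.1701]
pivot [0.4935 0.0951]
pin [0.4798 0.0316]
pinclosed [0.557  0.0815]
reel,pot,cut [[ 0.4113  0.3609  0.04  ]
 [ 0.4009 -0.2818  0.058 ]
 [ 0.7009  0.3283  0.01  ]]
['IKError', 'tcp_to_tips']
```

Everything agrees to about 1.5 mm: the carrier is at jig y ≈ +30 mm, 85 mm from the seat, and the keeper is at about 0.17 rad. I'll move high to a point behind the carrier, closing the fingers and aligning tool x with jig +y.

Request:
apply_moves(moves=[[[0.9, -0.8, 0, -0.6, 1], [1.8, -1.6, 0, -1.2, 1], [2.7, -2.4, 0, -1.8, 1], [3.6, -3.2, 0, -2.4, 1], [4.5, -4.0, 0, -3.0, 1], [5.4, -4.8, 0, -3.6, 1], [6.3, -5.6, 0, -4.2, 1], [7.2, -6.4, 0, -4.8, 1], [8.1, -7.2, 0, -5.4, 1], [9.0, -8.0, 0, -5.98, 1]]])

```text
time: 1.4
tool_pos: [0.4749, -0.0013, 0.4045]
ee_rot: [3.141, 0.0, 1.362]
wrist_force: [0.5, -0.7, 0.5]
width: 0.0005
finger_force: 0.0
```

```bash
cat >> h.py <<'E'
T0=np.array([.5829,.1066]); TH=-.2119
RJ=np.array([[np.cos(TH),-np.sin(TH)],[np.sin(TH),np.cos(TH)]])
def state():
    from bench import telemetry; from scipy.spatial.transform import Rotation as Ro
    o=telemetry.get_obs(); p=o["tool_pos"]; R=Ro.from_euler("xyz",o["ee_rot"]).as_matrix()
    tip=p+R@[0,0,.199]
    print("t",o["time"],"tcp",p,"rpy",o["ee_rot"],"tip jig",(tip[:2]-T0)@RJ,"z",tip[2],"F",o["wrist_force"],"Fjig",o["wrist_force"][:2]@RJ,"w",o["width"],"q6",o["joint_positions"][5])
    return o,R,tip
def togo(x,y,z,yaw=TH+np.pi/2):
    o,R,tip=state(); g=np.r_[T0+RJ@[x,y],z]
    print("units",R.T@(g-tip)/.05,"turn",-np.degrees(yaw-o["ee_rot"][2])/10)
E
python3 -c "
from h import *; togo(0,.13,.2)"
```

```text
t 1.4 tcp [ 0.4749 -0.0013  0.4045] rpy [3.1413 0.0004 1.3621] tip jig [-0.0829 -0.1283] z 0.20552118914991174 F [ 0.4519 -0.6518  0.4937] Fjig [ 0.5789 -0.5422] w 0.00045690852790861744 q6 0.08652903596769838
units [5.1602 1.6743 0.109 ] turn 0.018592980317796538
```

Request:
apply_moves(moves=[[[1.0, 0.4, 0, 0, 1], [2.0, 0.8, 0, 0, 1], [3.0, 1.2, 0, 0, 1], [4.0, 1.6, 0, 0, 1], [4.97, 1.67, 0, 0, 1], [4.97, 1.67, 0.8, 0, 1], [4.97, 1.67, 1.6, 0, 1], [4.97, 1.67, 2.4, 0, 1], [4.97, 1.67, 3.0, 0, 1], [4.97, 1.67, 3.0, 0, 1]]])

```text
time: 2.65
tool_pos: [0.6072, 0.2217, 0.2505]
ee_rot: [-3.134, 0.004, 1.359]
wrist_force: [0.4, -0.4, 0.8]
width: 0.0002
finger_force: 0.0
```

```bash
python3 -c "
from h import *; togo(0,.105,.026)
from bench import snapshot
im=snapshot('scene')['image'][170:260,230:370,::-1]
cv2.imwrite('pics/a.png',cv2.resize(im,None,fx=5,fy=5,interpolation=cv2.INTER_CUBIC))"
```

```text
t 2.65 tcp [0.6072 0.2217 0.2505] rpy [-3.1342  0.0039  1.3585] tip jig [-0.0019  0.1169] z 0.0514997170273202 F [ 0.4141 -0.4469  0.7526] Fjig [ 0.4988 -0.3498] w 0.00024935874005091376 q6 0.4747408938506333
units [-0.2353  0.0426  0.5106] turn -0.002092071128303874
```

View pics/a.png

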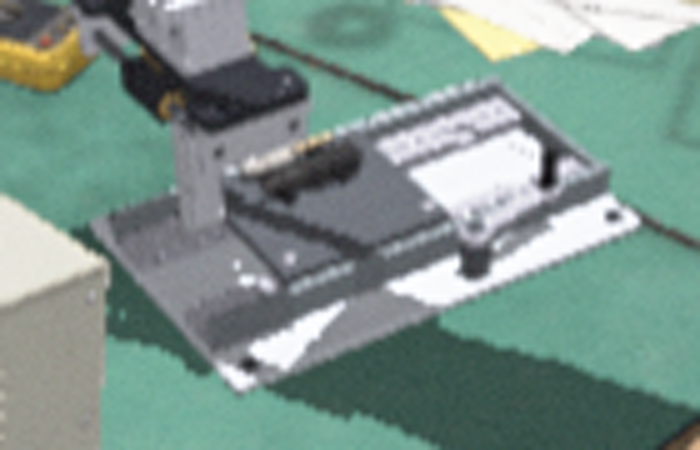

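The closed fingertips are at (205,220), behind the trailing edge and clear of everything. I'll descend, then approach and push.

Request:
apply_moves(moves=[[[0, 0.04, 0.25, 0, 1], [0, 0.04, 0.51, 0, 1], [-0.1, 0.04, 0.51, 0, 1], [-0.2, 0.04, 0.51, 0, 1], [-0.3, 0.04, 0.51, 0, 1], [-0.4, 0.04, 0.51, 0, 1], [-0.5, 0.04, 0.51, 0, 1], [-0.6, 0.04, 0.51, 0, 1], [-0.7, 0.04, 0.51, 0, 1], [-0.8, 0.04, 0.51, 0, 1]]])

```text
time: 3.95
tool_pos: [0.602, 0.1825, 0.2298]
ee_rot: [3.141, -0.001, 1.359]
wrist_force: [0.9, 3.5, 2.7]
width: 0.0002
finger_force: 2.2
```

```bash
python3 -c "
from h import *; togo(0,.013,.026)"
```

```text
t 3.95 tcp [0.602  0.1825 0.2298] rpy [ 3.1405 -0.0012  1.3587] tip jig [0.0029 0.0785] z 0.030753397203831273 F [0.8911 3.4646 2.7005] Fjig [0.1425 3.5746] w 0.0002288714420525822 q6 0.41614362672979044
units [-1.3098 -0.0573  0.0935] turn -0.0011278093400183373
```

Request:
apply_moves(moves=[[[-0.1, -0.04, 0.05, 0, 1], [-0.2, -0.04, 0.09, 0, 1], [-0.3, -0.04, 0.09, 0, 1], [-0.4, -0.04, 0.09, 0, 1], [-0.5, -0.04, 0.09, 0, 1], [-0.6, -0.04, 0.09, 0, 1], [-0.7, -0.04, 0.09, 0, 1], [-0.8, -0.04, 0.09, 0, 1], [-0.9, -0.04, 0.09, 0, 1], [-0.95, -0.04, 0.09, 0, 1]]])

```text
time: 5.2
tool_pos: [0.5901, 0.1366, 0.2257]
ee_rot: [3.14, -0.002, 1.358]
wrist_force: [0.9, 5.7, 5.2]
width: 0.0009
finger_force: 2.8
```

```bash
python3 -c "
from h import *; togo(0,.013,.026)"
```

```text
t 5.2 tcp [0.5901 0.1366 0.2257] rpy [ 3.1398 -0.0019  1.3584] tip jig [0.0011 0.0312] z 0.02671184148450556 F [0.8823 5.7008 5.1548] Fjig [-0.3364  5.7589] w 0.0008511753924709381 q6 0.34581632496396414
units [-0.3649 -0.0217  0.0135] turn -0.003107953778957415
```

Now slowly through the last 18 mm.

Request:
apply_moves(moves=[[[-0.04, 0, 0.01, 0, 1], [-0.08, 0, 0.01, 0, 1], [-0.12, 0, 0.01, 0, 1], [-0.16, 0, 0.01, 0, 1], [-0.2, 0, 0.01, 0, 1], [-0.24, 0, 0.01, 0, 1], [-0.28, 0, 0.01, 0, 1], [-0.32, 0, 0.01, 0, 1], [-0.36, 0, 0.01, 0, 1], [-0.38, 0, 0.01, 0, 1]]])

```text
time: 6.45
tool_pos: [0.5859, 0.1181, 0.2243]
ee_rot: [3.141, -0.001, 1.358]
wrist_force: [1.6, 7.5, 2.6]
width: 0.0003
finger_force: 3.2
```

```bash
python3 -c "
from h import *; togo(0,.013,.026)"
```

```text
t 6.45 tcp [0.5859 0.1181 0.2243] rpy [ 3.1413 -0.0012  1.3584] tip jig [0.0006 0.0121] z 0.02534022836035027 F [1.608  7.5158 2.6332] Fjig [-0.0087  7.6858] w 0.00032712388199779134 q6 0.3159432579379267
units [ 0.0184 -0.0119 -0.0132] turn -0.0029890063422724207
```

Force is 7.7 N, with no hard stop yet. I'll push on in small steps until the stop is felt.

Request:
apply_moves(moves=[[[-0.03, 0, 0, 0, 1], [-0.06, 0, 0, 0, 1], [-0.06, 0, 0, 0, 1], [-0.06, 0, 0, 0, 1]]])

```text
time: 6.95
tool_pos: [0.5856, 0.1168, 0.2244]
ee_rot: [3.141, -0.006, 1.359]
wrist_force: [3.4, 10.7, 1.6]
width: 0.0008
finger_force: 5.5
```

```bash
python3 -c "
from h import *; togo(0,.013,.026)
from bench import snapshot
im=snapshot('scene')['image'][170:260,230:370,::-1]
cv2.imwrite('pics/b.png',cv2.resize(im,None,fx=5,fy=5,interpolation=cv2.INTER_CUBIC))"
```

```text
t 6.95 tcp [0.5856 0.1168 0.2244] rpy [ 3.1406 -0.006   1.359 ] tip jig [0.0007 0.0118] z 0.02537343627246852 F [ 3.4005 10.6712  1.5571] Fjig [ 1.0801 11.1477] w 0.0007632111490275774 q6 0.31121018057174943
units [ 0.0247 -0.0137 -0.0124] turn 0.0007950821046181581
```

View pics/b.png

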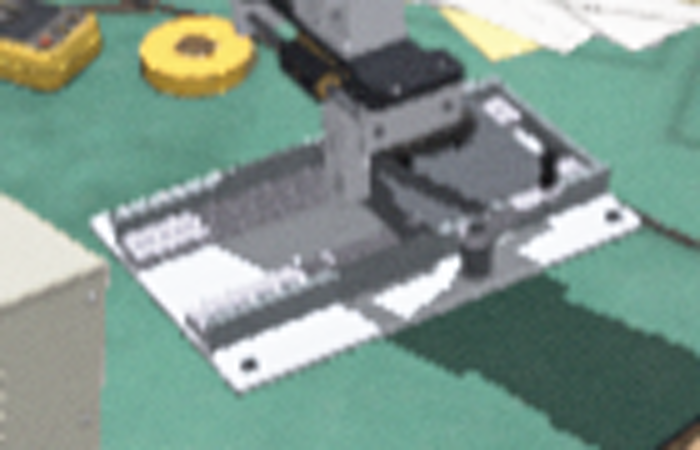

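The plate (leading part around (510,150)) now looks sunk to the near guide's top. The finger stalled as the force rose. One firmer push should confirm the stop.

Request:
apply_moves(moves=[[[-0.06, 0, 0, 0, 1], [-0.12, 0, 0, 0, 1], [-0.12, 0, 0, 0, 1]]])

```text
time: 7.38
tool_pos: [0.5848, 0.1144, 0.2245]
ee_rot: [3.139, -0.017, 1.36]
wrist_force: [6.6, 22.0, -1.4]
width: 0.0005
finger_force: 11.7
```

```bash
python3 -c "
from h import *; togo(0,.06,.12)"
```

```text
t 7.375 tcp [0.5848 0.1144 0.2245] rpy [ 3.1393 -0.0173  1.3598] tip jig [0.0007 0.0115] z 0.02557344495563993 F [ 6.6048 22.0192 -1.4033] Fjig [ 1.826  22.9158] w 0.0004968202025082136 q6 0.30152332066141196
units [ 1.0022 -0.009  -1.8715] turn 0.004971732906652047
```

It stalled at 23 N, so the carrier is in the notches. Now I'll back off, lift, and go round to the outside of the keeper pin.

Request:
apply_moves(moves=[[[0.3, 0, 0, 0, 1], [0.6, 0, 0, 0, 1], [0.6, 0, -0.8, 0, 1], [0.6, 0, -1.6, 0, 1], [0.6, 0, -2.0, 0, 1], [-0.3, -0.7, -2.0, 0, 1], [-1.2, -1.4, -2.0, 0, 1], [-2.1, -2.2, -2.0, 0, 1], [-2.1, -2.2, -2.0, 0, 1]]])

```text
time: 8.5
tool_pos: [0.4513, 0.0279, 0.3227]
ee_rot: [-3.138, 0.003, 1.355]
wrist_force: [0.6, -0.6, 0.5]
width: 0.0006
finger_force: 0.0
```

```bash
cat >> h.py <<'E'
def arc(phis,extra=0):
    out=[]
    for f in phis:
        n=np.array([np.cos(f),np.sin(f)])
        g=np.linspace(.01,.03,2001); q=np.maximum(np.abs(g[:,None]*n)-[.0125,.008],0)
        d=g[np.argmax(np.hypot(*q.T)>=.006)]
        out.append(np.array([-.085,-.03])+.065*np.array([np.sin(f),-np.cos(f)])-(d-extra)*n)
    return np.array(out)
E
python3 - <<'E'
from h import *
from bench import snapshot
togo(-.11,-.097,.05)
s=snapshot("top"); im=s["image"][:,:,::-1]
cv2.imwrite('pics/c.png',cv2.resize(im[135:250,230:375],None,fx=5,fy=5,interpolation=cv2.INTER_CUBIC))
ph=np.arange(.1,1.61,.1); P=arc(ph); print(np.c_[ph,P,(P[:,1]+.097)/.05,(P[:,0]+.11)/.05])
E
```

```text
t 8.5 tcp [0.4513 0.0279 0.3227] rpy [-3.138   0.003   1.3546] tip jig [-0.1128 -0.1052] z 0.12373826283070266 F [ 0.581  -0.6039  0.467 ] Fjig [ 0.695  -0.4682] w 0.0005934279616313835 q6 0.15326848789378625
units [0.1694 0.0598 1.4741] turn -0.02441279341697671
[[ 0.1    -0.097  -0.0965  0.0094  0.2596]
 [ 0.2    -0.0906 -0.0975 -0.0091  0.3882]
 [ 0.3    -0.0843 -0.0978 -0.0164  0.5141]
 [ 0.4    -0.0782 -0.0977 -0.0138  0.6362]
 [ 0.5    -0.072  -0.097   0.0005  0.7596]
 [ 0.6    -0.0655 -0.0954  0.0319  0.8904]
 [ 0.7    -0.0587 -0.0929  0.0829  1.0254]
 [ 0.8    -0.0519 -0.0892  0.1559  1.1622]
 [ 0.9    -0.0452 -0.0844  0.2518  1.296 ]
 [ 1.     -0.0393 -0.0791  0.3576  1.4141]
 [ 1.1    -0.0342 -0.0735  0.4703  1.516 ]
 [ 1.2    -0.0299 -0.0676  0.5888  1.6027]
 [ 1.3    -0.0263 -0.0614  0.7122  1.6749]
 [ 1.4    -0.0234 -0.0551  0.839   1.7328]
 [ 1.5    -0.0212 -0.0486  0.9679  1.7769]
 [ 1.6    -0.0196 -0.0421  1.0979  1.8076]]
```

View pics/c.png

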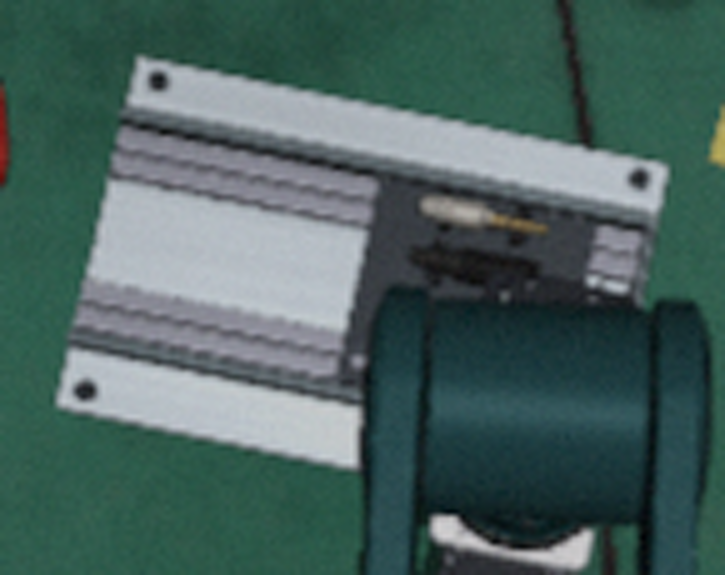

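The plate's trailing edge, now at (378,180), fits the seat, and the arm is over the keeper. Next I'll descend beside the pin.

Request:
apply_moves(moves=[[[0.15, 0, 0.4, 0, 1], [0.15, 0, 0.8, 0, 1], [0.15, 0, 1.2, 0, 1], [0.15, 0, 1.47, 0, 1], [0.15, 0, 1.47, 0, 1]]])

```text
time: 9.18
tool_pos: [0.4562, 0.0373, 0.2495]
ee_rot: [-3.139, 0.001, 1.359]
wrist_force: [0.1, 0.4, 0.3]
width: 0.0004
finger_force: 0.0
```

```bash
python3 - <<'E'
from h import *
from bench import snapshot
togo(-.11,-.097,.05)
im=snapshot('scene')['image'][160:250,250:390,::-1]
cv2.imwrite('pics/d.png',cv2.resize(im,None,fx=5,fy=5,interpolation=cv2.INTER_CUBIC))
E
```

```text
t 9.175 tcp [0.4562 0.0373 0.2495] rpy [-3.1391  0.0008  1.3591] tip jig [-0.1098 -0.0946] z 0.05053517720945769 F [0.0809 0.4442 0.3211] Fjig [-0.0143  0.4513] w 0.0004285584381855999 q6 0.16946377948049873
units [-0.0483 -0.0048  0.0108] turn 0.0010249280117828941
```

View pics/d.png

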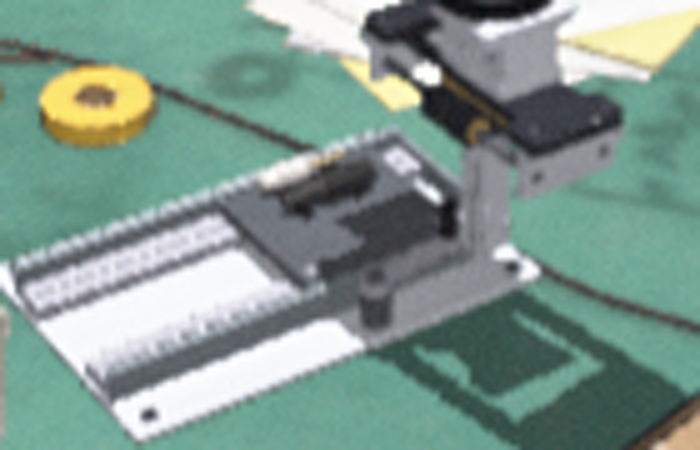

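The plate is flush with the guides. The finger at (490,215) stands on the outer side of the pin at (450,215). I'll push along the arc.

Request:
apply_moves(moves=[[[-0.05, 0.2, 0, 0, 1], [-0.06, 0.38, 0, 0, 1], [-0.06, 0.51, 0, 0, 1], [-0.06, 0.63, 0, 0, 1], [-0.05, 0.76, 0, 0, 1], [-0.02, 0.89, 0, 0, 1], [0.03, 1.02, 0, 0, 1], [0.11, 1.16, 0, 0, 1], [0.2, 1.29, 0, 0, 1], [0.31, 1.41, 0, 0, 1]]])

```text
time: 10.48
tool_pos: [0.5287, 0.0374, 0.2507]
ee_rot: [3.141, 0.0, 1.358]
wrist_force: [-1.3, -0.5, 0.1]
width: 0.0004
finger_force: 0.4
```

```bash
python3 - <<'E'
from h import *
for p in (1.0,1.5): togo(*arc([p])[0],.05)
E
```

```text
t 10.475 tcp [0.5287 0.0374 0.2507] rpy [3.1413 0.0003 1.3584] tip jig [-0.0384 -0.0791] z 0.0517114398836008 F [-1.3374 -0.479   0.0796] Fjig [-1.2068 -0.7496] w 0.0004418485012763794 q6 0.17620913427102577
units [-0.0006 -0.0177  0.0342] turn -0.002758805802047002
t 10.475 tcp [0.5287 0.0374 0.2507] rpy [3.1413 0.0003 1.3584] tip jig [-0.0384 -0.0791] z 0.0517114398836008 F [-1.3374 -0.479   0.0796] Fjig [-1.2068 -0.7496] w 0.0004418485012763794 q6 0.17620913427102577
units [0.6099 0.3448 0.0342] turn -0.002758805802047002
```

Request:
apply_moves(moves=[[[0.11, 0.09, 0, 0, 1], [0.23, 0.17, 0, 0, 1], [0.35, 0.25, 0, 0, 1], [0.48, 0.3, 0, 0, 1], [0.61, 0.34, 0, 0, 1], [0.66, 0.36, 0, 0, 1], [0.71, 0.36, 0, 0, 1], [0.74, 0.36, 0, 0, 1], [0.76, 0.36, 0, 0, 1]]])

```text
time: 11.6
tool_pos: [0.5534, 0.0687, 0.2507]
ee_rot: [-3.142, 0.007, 1.358]
wrist_force: [-3.6, -8.3, 0.7]
width: 0.0006
finger_force: 4.7
```

```bash
python3 - <<'E'
from h import *
state()
E
```

```text
t 11.6 tcp [0.5534 0.0687 0.2507] rpy [-3.1415  0.0066  1.3578] tip jig [-0.0209 -0.0445] z 0.05166135831908822 F [-3.5645 -8.2801  0.6972] Fjig [-1.7433 -8.8446] w 0.0006174671511077473 q6 0.23779984889250105
```

The end stop is felt: 8.8 N at about 1.56 rad. I'll back off and lift clear.

Request:
apply_moves(moves=[[[-0.2, 0, 0, 0, 1], [-0.4, 0, 0, 0, 1], [-0.4, 0, -0.8, 0, 1], [-0.4, 0, -1.6, 0, 1], [-0.4, 0, -2.4, 0, 1], [-1.4, 0, -2.6, 0, 1], [-2.4, -0.5, -2.6, 0, 1], [-3.4, -1.0, -2.6, 0, 1], [-4.0, -1.2, -2.6, 0, 1], [-4.0, -1.2, -2.6, 0, 1]]])

```text
time: 12.85
tool_pos: [0.4519, -0.1136, 0.381]
ee_rot: [3.14, -0.0, 1.355]
wrist_force: [0.2, 0.8, 0.3]
width: 0.0009
finger_force: 0.0
```

```bash
python3 - <<'E'
from h import *
from bench import snapshot
state()
im=snapshot("top")["image"][:,:,::-1]
cv2.imwrite('pics/e.png',cv2.resize(im[135:250,230:375],None,fx=5,fy=5,interpolation=cv2.INTER_CUBIC))
E
```

```text
t 12.85 tcp [ 0.4519 -0.1136  0.381 ] rpy [ 3.1402 -0.0004  1.3547] tip jig [-0.0814 -0.2428] z 0.18203715393101155 F [0.2361 0.8017 0.3393] Fjig [0.0622 0.8334] w 0.000937154653610301 q6 -0.15207150720661658
```

View pics/e.png

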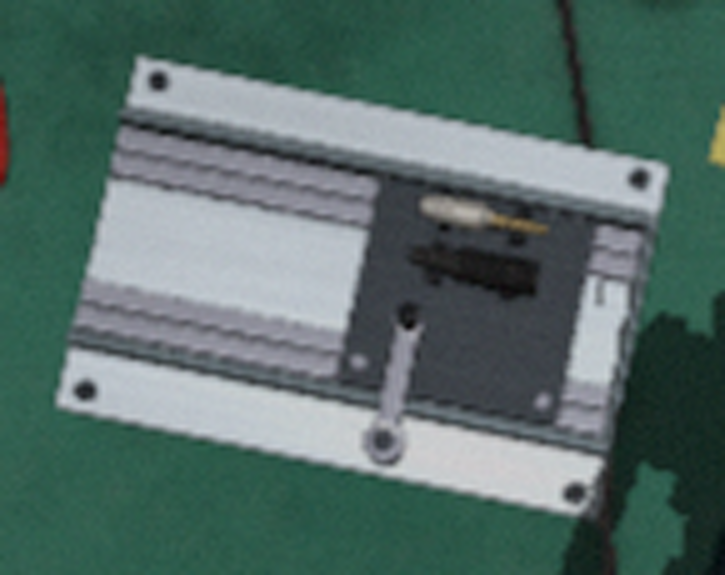

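The keeper lies across the plate, from pivot (383,441) to pin (408,315), square to the rails. The plate is seated and the arm is clear, so I'm handing in.

```bash
python3 -c "
from bench import ticket; print(ticket.close_job())"
```

```text
the job is handed in; nothing more can be done
None
```

The carrier is seated in its notches, flush with the side guides, and the keeper is closed across it against its end stop; the arm is clear and the job is handed in, but no verdict came back.

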